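# Clamp a guitar neck blank with the splined T-key

## Task

Clamp the guitar neck blank in the bench vise: take the red-barred T-key, turn it until its splines line up with the vise's upright splined stub and slide it down fully home over the stub, and only then turn it clockwise (seen from above) until the jaw is fully closed on the blank. Leave the key standing home on the stub and let go of it; the blank stays flat between the jaws, and do not disturb the other things on the bench.

Things in the scene. Friction and masses are not known exactly. Their poses are not given: they have to be found in the camera images.
- key_mid (a point): Centre of the loose T-key, on its axis half-way up (55.5 mm above its mouth rim). It stands upright on the bench, socket mouth down, 111 mm tall, 0.3 to 0.6 kg. z up along its axis, x along its red cross bar. Bottom to top: steel socket 64 mm across, 56 mm tall; neck 22 mm thick, 30 mm long; red bar.
- key_bar (a point): Centre of the key's red cross bar, on the key's axis, 98 mm above its mouth rim; same axes as key_mid. The bar is 130 mm long (x), 24 mm wide (y) and 26 mm high, to be gripped across its width from above.
- key_mouth (a point): Centre of the key's mouth rim (underside); same axes as key_mid. The socket is hollow from here to 48 mm deep. Six inner lands, 8 mm wide, reach in to 17.5 mm from the axis; the six slots between them run out to 25.5 mm and lie at 0, 60, 120... degrees from the bar: one slot is right along x.
- drive_top (a point): Top centre of the vise's upright splined stub, 96 mm above the bench; z up along its axis, x along one of its six teeth (the others every 60 degrees); turns with the stub. Brass core 32 mm in diameter whose nose tapers to 20 mm over the top 9 mm. The six steel teeth are 9 mm wide, reach out to 24 mm from the axis and end 12 mm below this point.
- drive_foot (a point): Foot of the stub on its axis, on the flat top of a dark 100 mm square housing, 50 mm above the bench; axes as drive_top. The key fits when its x is along any tooth (within some 5 degrees, 1.5 mm side play). Not lined up, its rim rests on the teeth 34 mm above this point; lined up it slides down, and is home when its rim sits on the housing, key_mouth at this point.
- drive (a joint): Turn of the stub in rad, growing clockwise seen from above; starts at 0 to 0.6; end stop at 1.4, where the jaw is fully closed. Moves the jaw 14 mm per rad. It stays where it is left: about 0.25 N m are needed to turn it, so it does not turn along when the key is only rubbed round on the teeth.
- vise: Grey bench vise, fixed to the bench; origin on the bench under the stub's axis, z up. Base plate 130 mm (x), y = +60 to -190 mm, 30 mm high. Fixed jaw at y = -155 to -180 mm, 80 mm above the bench; the moving jaw, 22 mm thick, 79 mm above the bench, slides towards -y, its face at y = -104 mm when closed. All of it stays below the key's bar once the key is home.
- blank_mid (a point): Centre of the loose guitar neck blank: dark wood with a pale stripe, 220 mm (x) by 50 mm (y) by 40 mm high, lying flat between the jaws on the vise's base plate, top 70 mm above the bench. The closing jaw pushes it towards the fixed jaw and holds it with at most 1 mm of play. It need not be handled.
- glue_bottle: White glue bottle with orange cap, 56 mm across, 110 mm tall, standing; origin at its foot. Leave alone.
- varnish_jar: Amber jar with steel cap, 64 mm across, 80 mm tall, standing; origin at its foot. Leave alone.
- cork_block: Cork sanding block 70 x 110 x 35 mm, origin at the centre of its underside. Leave alone.
- offcut: Dark wood offcut 90 x 60 x 30 mm, origin at the centre of its underside. Leave alone.
- mallet: Rubber-headed mallet, 270 mm long, lying; origin under it, x along it towards the head. Leave alone.
- screwdriver: Blue-handled screwdriver lying on the bench, about 200 mm long, x along it towards the tip. Leave alone.
Mind the look-alikes: they are no part of the job. Of the things that look like the part that bears blank_mid, the smaller one is meant.

How it is judged (in metres and radians):
On the way, in this order (a step that is already met when the one before it is completed fails the run):
1. the key is fully home on the stub while the jaw is still open (z of key_mid in the frame of drive_top below 0.0135 m and horizontal distance between key_mid and drive_top below 0.006 m and angle between key_mid's own z axis and vertical below 0.1 rad and value of joint drive below 1.2 rad), for 0.2 s.
2. the key, still home, has turned the stub to its end and the jaw is closed (z of key_mid in the frame of drive_top below 0.0135 m and horizontal distance between key_mid and drive_top below 0.006 m and angle between key_mid's own z axis and vertical below 0.1 rad and value of joint drive above 1.3 rad), for 0.2 s.
At the end, for the whole second after the job is handed in: The key stands home on the stub (rim within 4 mm of the housing, axis within 6 mm, upright within 0.1 rad); the stub is turned beyond 1.3 rad so that the jaw is closed; the blank lies flat between the jaws, within 50 mm of the middle of the jaws lengthways (all of step 2 and angle between blank_mid's own z axis and vertical below 0.1 rad and z of blank_mid in the frame of vise below 0.056 m and y of blank_mid in the frame of vise between -0.136 and -0.122 m and x of blank_mid in the frame of vise between -0.05 and 0.05 m); the robot touches nothing.
It fails at once if a bystander was shifted by more than 40 mm (distance of any of glue_bottle, varnish_jar, cork_block, offcut, mallet, screwdriver from where it was at the start of the episode above 0.04 m).
It also fails if it takes over 42 s, if anything falls off the work surface, if the arm or the gripper's body presses on something with over 40 N, if the wrist force passes 120 N, or if a joint passes its speed limit or range.

## Robot

A 7-joint arm with a two-finger parallel gripper is mounted at the origin on the work surface. World frame = base frame: x ahead of the robot, y to its left, z up, the work surface at z = 0. Lengths are in mm, angles in rad, forces in N, time in s.
With the tool pointing down it reaches from about 425 to 950 mm from the base axis. Payload 4.7 kg.
Tool frame: the origin (TCP) lies midway between the tips of the shut fingers; the grasp point (between the pads) lies 19 mm behind it (grip_point_offset is the distance from the TCP to the grasp point, in mm); y points along the fingers, z is the direction in which the jaws open and shut, and the axes are right-handed (so a half turn about y gives the same grasp; the last joint's range is limited). The gripper opens to 87 mm and grips with 3 to 60 N. Pads are 19 mm wide; open, the fingers measure 117 mm over their backs; the gripper's body (75 mm by 190 mm) begins 51 mm behind the grasp point.
Start: joints at [1.161, 0.469, -0.049, 1.532, 0.024, 1.141, -0.082], TCP at [250.92, -626.649, 222.573] pointing down, gripper open.
Joint ranges: [-2.59, 2.59], [-0.33, 1.99], [-1.39, 1.29], [0.1, 2.45], [-1.04, 4.18], [0.21, 1.99], [-2.66, 2.66]. Speed limits (rad/s): [2.57, 2.57, 3.14, 3.14, 3.14, 3.14, 3.14].

## Interface

Orientations are given as a unit quaternion [w, x, y, z].
In Python, from station import * gives the robot as it stands.
- The arm moves only by the shell command python3 -m creep 'ROWS' [FORCE]. ROWS is JSON, a list of rows, each a list of 3 entries, a list of its own where there are three numbers: the closure in counts, from 0 (fully open) to 255 (shut), then the shift along the tool's x, y, z in m, then the turn, a rotation vector about the tool's x, y, z in rad. In form: [[claw, [x, y, z], [wx, wy, wz]], ...]. A call has exactly 8 rows; each row shifts and turns the commanded pose from where the row before left it, along the tool's axes as they then stand; what a row does not reach is not made up. A row lasts 1/10 s, in which the tool goes at most 50 mm and 8.59 degrees, less where a joint would pass 70% of its speed; a pose out of reach is approached as far as the arm can. A call is refused whole if a number of a shift passes 0.05 or a number of a turn 0.15, either way. A call with a gripper value outside its range is refused whole. The fingers move at their own pace and stop on an object; FORCE is the grip in N (left out, the last holds). Time passes only in rows, so rows that do not move let the fingers close, or fill a call up. It gives the time, the measured TCP pose, the force and the opening at its end, in the units of the state.
- sense(): the state, without advancing time (a new reading comes with each control period).
- capture(name): name is "scene" or "top" or "wrist"; returns the picture (384x512x3 uint8, red, green, blue); there is no depth.
- camera_model(name): a dict with "K" (3x3 intrinsics, pixels), "D" ([k1, k2, p1, p2, k3] as OpenCV has them; the pictures are not rectified), "R" (3x3) and "t" (3): a world point X has camera coordinates R X + t; the wrist camera has in their place "T_tool_cam" (4x4, takes a point from camera to tool coordinates, whose origin is the TCP and whose axes are the tool frame's). Camera axes: x right, y down, z forward; pixel columns grow to the right and rows downward; lengths in mm; the calibration is good to about 2 mm. A picture is of the moment at which its call begins: read the wrist's pose just before it. camera_model takes no time and is no camera call.
- finish_job(): hands the job in, once; it reports no verdict.
The state is a dict: "time_s": time; "joints": joint angles; "qvel": joint speeds; "effort": joint torques, N m; "tool_pos": TCP position; "tool_rot": TCP orientation; "wrist_force": force on the tool from outside, world axes, zero at the start; "moment": the same for the moment, N m; "width": finger opening in mm.
Only numpy, scipy, OpenCV 4.12 (cv2) and the standard library are available. Lean on these libraries where they do the work, as an engineer would, in place of code of your own. Each camera call takes 0.05 s, during which the arm holds its last target.

## Working session

There is one attempt and no reset: what is moved stays moved. The work goes in short steps, Python scripts to look and compute and a shell command to move; the robot and the scene stay as the last step left them, time stands still between calls to the robot, and variables do not carry over. Pictures are saved under pics/ and viewed, and the job is handed in when it is done.

```bash
mkdir -p pics; ls; python3 - <<'E'
from station import *
import cv2,numpy as np
s=sense();print(s)
for n in ("scene","top","wrist"):
    cv2.imwrite(f"pics/{n}0.png",cv2.cvtColor(capture(n),cv2.COLOR_RGB2BGR)); print(n,camera_model(n))
E
```

```text
pics
{'time_s': 0.0, 'joints': array([ 1.16112785,  0.46943971, -0.0486118 ,  1.53370051,  0.0240907 ,
        1.14095714, -0.08229131]), 'qvel': array([-0.0008103 ,  0.00110603, -0.00011954,  0.00145044,  0.00155513,
        0.0013961 , -0.00039918]), 'effort': array([ 1.00615351e-03, -5.07970262e+01, -8.05239240e-02, -2.36150694e+01,
       -6.14865054e-02,  3.79554089e-02,  1.72058426e-04]), 'tool_pos': array([ 250.65455206, -626.09646436,  221.49784192]), 'tool_rot': array([ 0.13368126, -0.13397487,  0.69498929, -0.69366414]), 'wrist_force': array([-0.94090628,  0.16431671, -0.71508016]), 'moment': array([-0.02869229, -0.01442979, -0.01917106]), 'width': 86.87779736415445}
scene {'K': array([[362.1800343 ,   0.        , 254.8648063 ],
       [  0.        , 362.1800343 , 199.90321297],
       [  0.        ,   0.        ,   1.        ]]), 'D': array([-0.10347383,  0.        ,  0.        ,  0.        ,  0.        ]), 'R': array([[ 0.5326769 ,  0.84631378,  0.00288086],
       [ 0.64925991, -0.40646131, -0.64284583],
       [-0.54287833,  0.34429956, -0.76599017]]), 't': array([-269.
[... 387 characters left out ...]
  [ 0.11223116,  0.01325888, -0.99359366]]), 't': array([ -23.36088864,  520.91710863, 1087.56865852])}
wrist {'K': array([[316.89492892,   0.        , 253.03945036],
       [  0.        , 316.89492892, 189.18060869],
       [  0.        ,   0.        ,   1.        ]]), 'D': array([0.00436815, 0.        , 0.        , 0.        , 0.        ]), 'T_tool_cam': array([[-1.83943095e-04,  9.69485389e-01,  2.45149031e-01,
        -6.58529420e+01],
       [-4.72176710e-04, -2.45149092e-01,  9.69485276e-01,
        -1.62007772e+02],
       [ 9.99999872e-01,  6.25764594e-05,  5.02861904e-04,
        -4.31828298e-01],
       [ 0.00000000e+00,  0.00000000e+00,  0.00000000e+00,
         1.00000000e+00]])}
```

View pics/scene0.png

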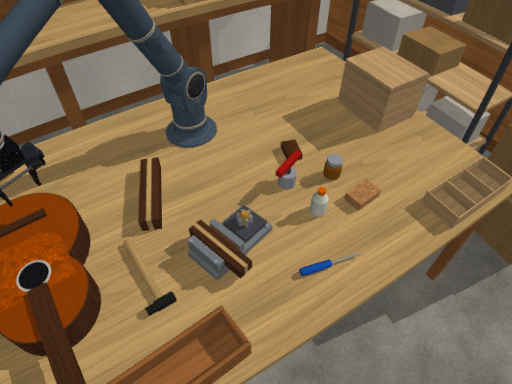

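View pics/top0.png

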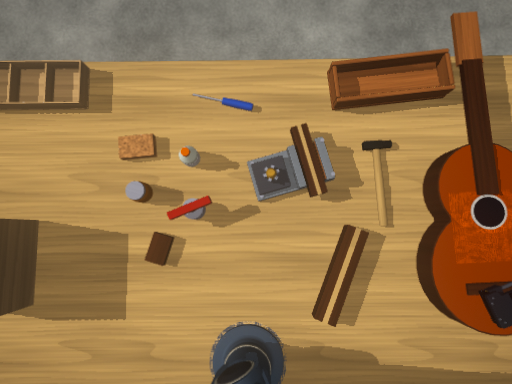

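View pics/wrist0.png

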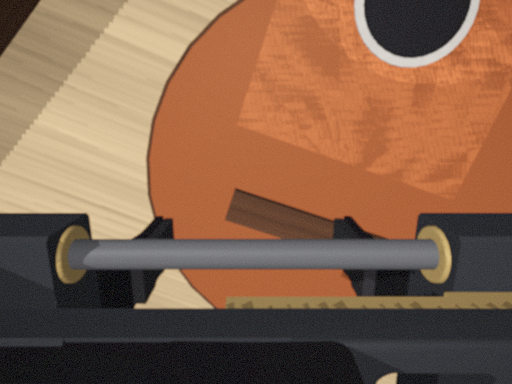

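The scene view shows the vise near pixel (235,235), the key at (288,170), the bottle at (320,202) and the jar at (333,167). In the top view the key bar runs (168,215)-(210,200) and the stub is at (271,173). I'll enlarge both.

```bash
python3 - <<'E'
import cv2,numpy as np
t=cv2.imread("pics/top0.png");s=cv2.imread("pics/scene0.png")
a=cv2.resize(t[185:235,155:225],None,fx=8,fy=8,interpolation=cv2.INTER_CUBIC)
b=cv2.resize(t[140:210,240:340],None,fx=8,fy=8,interpolation=cv2.INTER_CUBIC)
c=cv2.resize(s[140:280,180:340],None,fx=5,fy=5,interpolation=cv2.INTER_CUBIC)[:600]
cv2.imwrite("pics/a.png",a);cv2.imwrite("pics/b.png",b);cv2.imwrite("pics/c.png",c)
E
```

```text
(no output)
```

View pics/a.png

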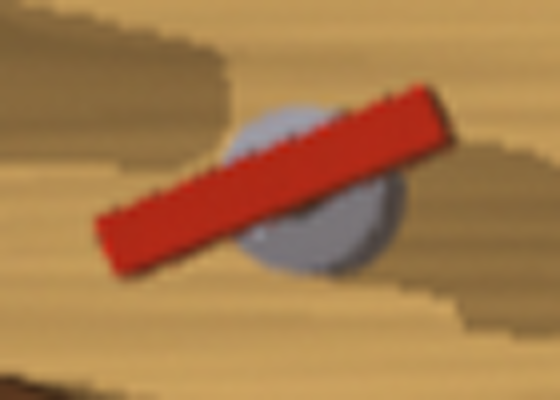

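View pics/b.png

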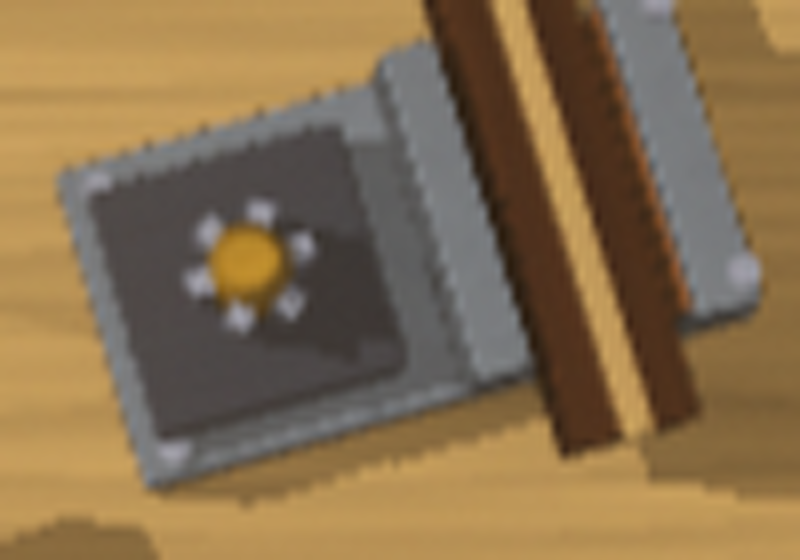

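View pics/c.png

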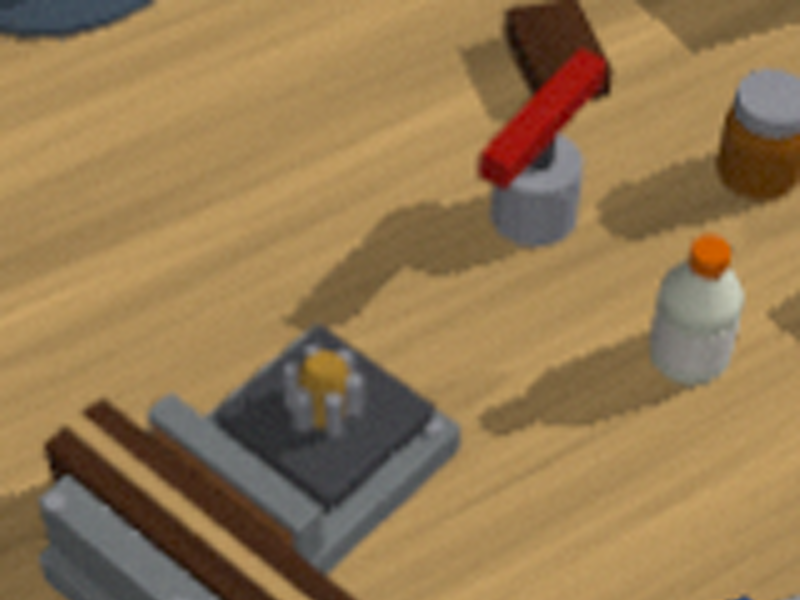

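```bash
cat > h.py <<'E'
from station import *
import cv2,numpy as np
from scipy.spatial.transform import Rotation as R
def toolR(s): return R.from_quat(np.roll(s['tool_rot'],-1)).as_matrix()
def cam(n,s=None):
    m=camera_model(n)
    if n=='wrist':
        T=np.eye(4);T[:3,:3]=toolR(s);T[:3,3]=s['tool_pos'];T=np.linalg.inv(T@m['T_tool_cam']);return m['K'],m['D'],T[:3,:3],T[:3,3]
    return m['K'],m['D'],m['R'],m['t']
def unproj(c,px,z):
    K,D,Rm,t=c;o=-Rm.T@t
    u=cv2.undistortPoints(np.array(px,float).reshape(-1,1,2),K,D).reshape(-1,2)
    d=np.c_[u,np.ones(len(u))]@Rm
    return o+d*((z-o[2])/d[:,2])[:,None]
def proj(c,X):
    K,D,Rm,t=c
    return cv2.projectPoints(np.array(X,float).reshape(-1,1,3),cv2.Rodrigues(Rm)[0],t,K,D)[0].reshape(-1,2)
def crop(p,s,o): return (np.array(p,float)+.5)/s-.5+np.array(o)
E
python3 - <<'E'
from h import *
np.set_printoptions(precision=2,suppress=True)
c=cam('top')
bar=unproj(c,crop([(97,221),(122,278),(448,141),(428,86)],8,(155,185)),111)
print(bar,bar.mean(0));L=(bar[2]+bar[3]-bar[0]-bar[1])/2;print(L,np.linalg.norm(L),np.degrees(np.arctan2(L[1],L[0])),np.linalg.norm(bar[0]-bar[1]))
te=unproj(c,crop([(209,232),(261,212),(302,245),(291,303),(240,317),(199,281)],8,(240,140)),84)
print(te,te.mean(0));d=te-te.mean(0);print(np.degrees(np.arctan2(d[:,1],d[:,0])),np.degrees(np.arctan2(d[:,1],d[:,0]))%60,np.linalg.norm(d,axis=1))
print(unproj(c,crop([(249,258)],8,(240,140)),96))
# scene checks
c=cam('scene')
print('scene bar',unproj(c,crop([(482,160),(505,170),(606,63),(583,52)],5,(180,140)),111).mean(0))
print('stub',unproj(c,crop([(325,362)],5,(180,140)),96))
print('housing',unproj(cam('top'),crop([(90,195),(340,125),(405,360),(160,435)],8,(240,140)),50))
s=sense();print(toolR(s))
E
```

```text
[[443.8  226.19 111.  ]
 [423.4  216.8  111.  ]
 [471.57 100.68 111.  ]
 [491.44 108.04 111.  ]] [457.55 162.93 111.  ]
[  47.9  -117.14    0.  ] 126.55125694901204 -67.7584318941431 22.45568772179823
[[572.52 -58.86  84.  ]
 [579.89 -78.24  84.  ]
 [567.35 -93.31  84.  ]
 [545.65 -88.96  84.  ]
 [540.57 -70.04  84.  ]
 [554.16 -54.98  84.  ]] [560.02 -74.07  84.  ]
[  50.58  -11.88  -69.16 -133.97  168.3   107.08] [50.58 48.12 50.84 46.03 48.3  47.08] [19.69 20.3  20.59 20.7  19.86 19.96]
[[560.73 -73.24  96.  ]]
scene bar [463.74 163.44 111.  ]
stub [[561.09 -71.81  96.  ]]
housing [[ 593.01  -13.84   50.  ]
 [ 619.48 -110.17   50.  ]
 [ 528.21 -133.62   50.  ]
 [ 500.19  -40.05   50.  ]]
[[-0.93 -0.    0.37]
 [-0.37  0.   -0.93]
 [ 0.   -1.   -0.  ]]
```

```bash
cat >> h.py <<'E'
def sim(rows,s=None,start=None):
    s=s or sense();Rm=toolR(s);p=s['tool_pos']/1000.
    for sh,w in rows:
        p=p+Rm@np.array(sh);Rm=Rm@R.from_rotvec(w).as_matrix()
    return p*1000,np.degrees(np.arctan2(Rm[1,2],Rm[0,2])),Rm
E
python3 - <<'E'
from h import *
np.set_printoptions(precision=1,suppress=True)
for n in (16,17,18,19):
  for rz in (-.008,-.010,-.012):
    for w in (-.08,-.09,-.1): print(n,rz,w,*sim([((-.047,0,rz),(0,w,0))]*n)[:2])
E
```

```text
16 -0.008 -0.08 [541.9  23.5 222.4] 5.159129042549746
16 -0.008 -0.09 [487.9  31.1 222.5] 14.326444266957138
16 -0.008 -0.1 [434.1  33.  222.5] 23.493758329713057
16 -0.01 -0.08 [517.1  40.1 222.5] 5.159129042549746
16 -0.01 -0.09 [462.4  45.6 222.5] 14.326444266957138
16 -0.01 -0.1 [408.2  45.3 222.6] 23.493758329713057
16 -0.012 -0.08 [492.3  56.7 222.5] 5.159129042549746
16 -0.012 -0.09 [436.9  60.  222.6] 14.326444266957138
16 -0.012 -0.1 [382.2  57.5 222.6] 23.493758329713057
17 -0.008 -0.08 [529.7  69.6 222.5] 9.742786864224215
17 -0.008 -0.09 [468.6  74.7 222.6] 19.48305850228829
17 -0.008 -0.1 [408.1  73.  222.6] 29.22332950828172
17 -0.01 -0.08 [502.9  86.  222.6] 9.742786864224215
17 -0.01 -0.09 [441.1  88.6 222.6] 19.48305850228829
17 -0.01 -0.1 [380.2  84.4 222.6] 29.22332950828172
17 -0.012 -0.08 [476.1 102.5 222.6] 9.742786864224215
17 -0.012 -0.09 [413.7 102.6 222.6] 19.48305850228829
17 -0.012 -0.1 [352.4  95.8 222.7] 29.22332950828172
18 -0.008 -0.08 [513.9 114.6 222.6] 14.326444266957122
18 -0.008 -0.09 [445.3 116.3 222.6] 24.639672559230643
18 -0.008 -0.1 [378.1 110.1 222.7] 34.95290092567246
18 -0.01 -0.08 [485.1 130.7 222.6] 14.326444266957122
18 -0.01 -0.09 [416.  129.6 222.7] 24.639672559230643
18 -0.01 -0.1 [348.6 120.5 222.7] 34.95290092567246
18 -0.012 -0.08 [456.3 146.7 222.7] 14.326444266957122
18 -0.012 -0.09 [386.7 142.9 222.7] 24.639672559230643
18 -0.012 -0.1 [319.  131.  222.7] 34.95290092567246
19 -0.008 -0.08 [494.5 158.1 222.7] 18.910101377410577
19 -0.008 -0.09 [418.5 155.7 222.7] 29.796286634866075
19 -0.008 -0.1 [344.6 144.  222.7] 40.68247284237153
19 -0.01 -0.08 [463.8 173.7 222.7] 18.910101377410577
19 -0.01 -0.09 [387.3 168.1 222.7] 29.796286634866075
19 -0.01 -0.1 [313.5 153.3 222.8] 40.68247284237153
19 -0.012 -0.08 [433.1 189.3 222.7] 18.910101377410577
19 -0.012 -0.09 [356.2 180.6 222.8] 29.796286634866075
19 -0.012 -0.1 [282.3 162.6 222.8] 40.68247284237153
```

Using −0.08 / −0.010 steps, 16 rows first.

```bash
python3 -m creep '[[0,[-0.047,0,-0.01],[0,-0.08,0]],[0,[-0.047,0,-0.01],[0,-0.08,0]],[0,[-0.047,0,-0.01],[0,-0.08,0]],[0,[-0.047,0,-0.01],[0,-0.08,0]],[0,[-0.047,0,-0.01],[0,-0.08,0]],[0,[-0.047,0,-0.01],[0,-0.08,0]],[0,[-0.047,0,-0.01],[0,-0.08,0]],[0,[-0.047,0,-0.01],[0,-0.08,0]]]' 30; python3 -m creep '[[0,[-0.047,0,-0.01],[0,-0.08,0]],[0,[-0.047,0,-0.01],[0,-0.08,0]],[0,[-0.047,0,-0.01],[0,-0.08,0]],[0,[-0.047,0,-0.01],[0,-0.08,0]],[0,[-0.047,0,-0.01],[0,-0.08,0]],[0,[-0.047,0,-0.01],[0,-0.08,0]],[0,[-0.047,0,-0.01],[0,-0.08,0]],[0,[-0.047,0,-0.01],[0,-0.08,0]]]'
cat >> h.py <<'E'
def need(px,py,pz,yaw):
    # shift in current tool axes (mm), turn about tool y (rad)
    s=sense();Rm=toolR(s);y=np.degrees(np.arctan2(Rm[1,2],Rm[0,2]))
    print('pos',s['tool_pos'].round(1),'yaw',round(y,2),'shift',(Rm.T@(np.array([px,py,pz])-s['tool_pos'])).round(1),'turn_y',round(-np.radians(yaw-y),3),'tilt',(Rm[2,:]).round(4),'t',s['time_s'],'w',s['width'],'F',s['wrist_force'].round(1))
E
python3 - <<'E'
from h import *
need(459.5,163,200,22.2)
E
```

```text
time_s: 0.95
tool_pos: [495.4, -335.8, 222.3]
tool_rot: [0.347, -0.346, 0.616, -0.616]
wrist_force: [1.1, -0.1, -0.3]
width: 87.2
time_s: 1.75
tool_pos: [517.0, 41.6, 222.5]
tool_rot: [0.523, -0.523, 0.476, -0.476]
wrist_force: [0.5, 0.4, -0.1]
width: 87.0
pos [517.   41.6 222.5] yaw 5.34 shift [-126.2   22.5  -45.9] turn_y -0.294 tilt [-1.e-04 -1.e+00  3.e-04] t 1.75 w 86.95995173240813 F [ 0.5  0.4 -0.1]
```

```bash
python3 -m creep '[[0,[-0.042,0,-0.0153],[0,0,0]],[0,[-0.042,0,-0.0153],[0,0,0]],[0,[-0.0422,0,-0.0153],[0,0,0]],[0,[0,0,0],[0,-0.147,0]],[0,[0,0,0],[0,-0.147,0]],[0,[0,0,0],[0,0,0]],[0,[0,0,0],[0,0,0]],[0,[0,0,0],[0,0,0]]]'
python3 - <<'E'
from h import *
need(459.5,163,200,22.2)
cv2.imwrite("pics/w1.png",cv2.cvtColor(capture('wrist'),cv2.COLOR_RGB2BGR))
E
```

```text
time_s: 2.55
tool_pos: [460.4, 160.8, 222.4]
tool_rot: [-0.586, 0.586, -0.396, 0.396]
wrist_force: [-0.2, 0.5, -0.2]
width: 86.9
pos [460.4 160.8 222.4] yaw 21.83 shift [-2.4 22.4  0. ] turn_y -0.006 tilt [ 1.e-04 -1.e+00 -2.e-04] t 2.55 w 86.89522133832625 F [-0.2  0.5 -0.2]
```

View pics/w1.png

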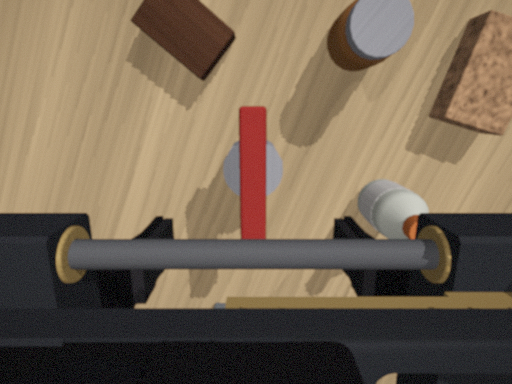

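The bar (columns 240–266, end at row 107) is centred and parallel to the tool's x axis. The socket is centred at about (253,168).

```bash
python3 - <<'E'
from h import *
im=cv2.imread("pics/w1.png").astype(int)
m=(im[...,2]>120)&(im[...,1]<70)&(im[...,0]<70)
for r in (105,106,107,108,109,110,120,140,160,180,200,220,232):
    c=np.where(m[r])[0]; print(r,c.min() if len(c) else None,c.max() if len(c) else None,end='; ')
s=sense();c=cam('wrist',s)
def mid(r): k=np.where(m[r])[0]; return ((k.min()+k.max())/2,r)
P=unproj(c,[mid(112),mid(225),(253,107)],111);print(P)
d=P[1]-P[0];d/=np.linalg.norm(d);print(np.degrees(np.arctan2(d[1],d[0])),P[2]+65*d)
E
```

```text
105 None None; 106 None None; 107 243 262; 108 241 264; 109 240 264; 110 240 265; 120 240 265; 140 240 264; 160 240 264; 180 240 264; 200 241 264; 220 241 412; 232 242 264; [[435.22909106 220.24741631 111.        ]
 [472.67252705 126.84100425 111.        ]
 [434.1077842  224.16687751 111.        ]]
-68.15583896116809 [458.29320265 163.83392188 111.        ]
```

```bash
python3 -m creep '[[0,[-0.003,0.045,-0.0007],[0,0,0]],[0,[0,0.045,0],[0,0,0]],[0,[0,0.035,0],[0,0,0]],[0,[0,0.0174,0],[0,0,0]],[0,[0,0,0],[0,0,0]],[255,[0,0,0],[0,0,0]],[255,[0,0,0],[0,0,0]],[255,[0,0,0],[0,0,0]]]' 50; python3 -m creep '[[255,[0,0,0],[0,0,0]],[255,[0,0,0],[0,0,0]],[255,[0,0,0],[0,0,0]],[255,[0,-0.01,0],[0,0,0]],[255,[0,-0.02,0],[0,0,0]],[255,[0,0,0],[0,0,0]],[255,[0,0,0],[0,0,0]],[255,[0,0,0],[0,0,0]]]'; python3 - <<'E'
from h import *
need(459.5,163,200,22.2)
cv2.imwrite("pics/w2.png",cv2.cvtColor(capture('wrist'),cv2.COLOR_RGB2BGR))
cv2.imwrite("pics/s2.png",cv2.resize(cv2.cvtColor(capture('scene'),cv2.COLOR_RGB2BGR)[110:230,220:380],None,fx=5,fy=5,interpolation=2))
E
```

```text
time_s: 3.4
tool_pos: [459.5, 164.1, 81.5]
tool_rot: [0.587, -0.585, 0.395, -0.396]
wrist_force: [0.8, 0.5, -0.0]
width: 70.5
time_s: 4.2
tool_pos: [459.2, 164.2, 111.4]
tool_rot: [0.587, -0.586, 0.395, -0.396]
wrist_force: [-0.8, -1.0, 12.3]
width: 7.0
pos [459.2 164.2 111.4] yaw 22.0 shift [  1.3 -88.6  -0. ] turn_y -0.004 tilt [ 7.0e-04 -1.0e+00  1.7e-03] t 4.2 w 6.956547411083785 F [-0.8 -1.  12.3]
```

View pics/w2.png

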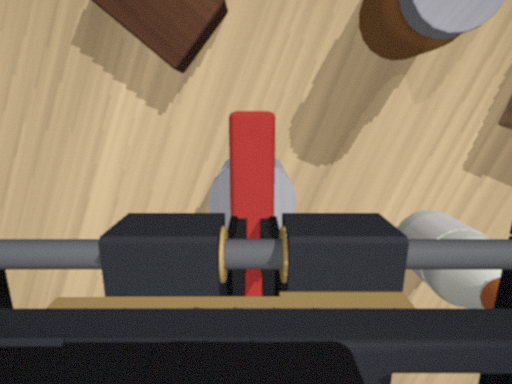

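View pics/s2.png

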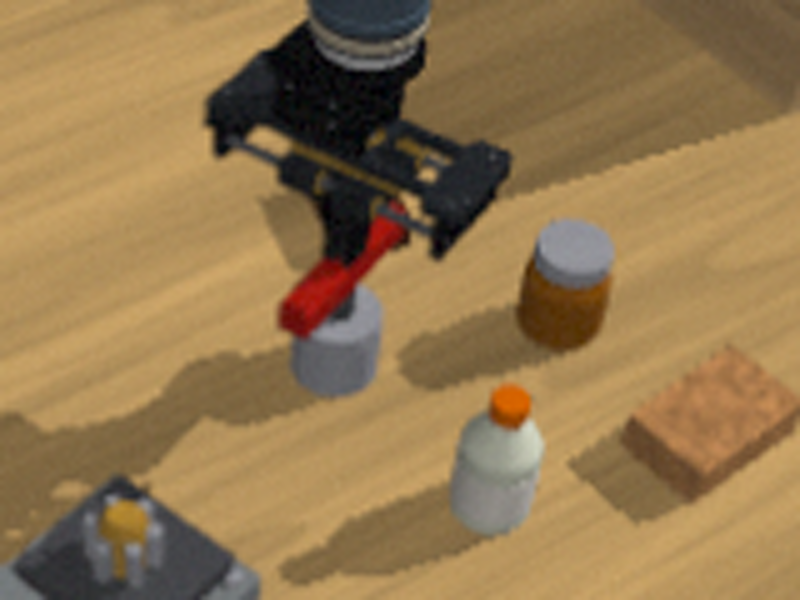

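The fingers were too slow: I lifted before they had closed, so they slid off above the bar (opening 7 mm), and the key still stands on the bench. I'll open and check where it is now.

```bash
python3 -m creep '[[0,[0,0,0],[0,0,0]],[0,[0,-0.03,0],[0,0,0]],[0,[0,-0.04,0],[0,0,0]],[0,[0,-0.04,0],[0,0,0]],[0,[0,0,0],[0,0,0]],[0,[0,0,0],[0,0,0]],[0,[0,0,0],[0,0,0]],[0,[0,0,0],[0,0,0]]]'; python3 - <<'E'
from h import *
need(458.5,163.5,80,21.84)
s=sense()
cv2.imwrite("pics/w3.png",cv2.cvtColor(capture('wrist'),cv2.COLOR_RGB2BGR))
cv2.imwrite("pics/s3.png",cv2.resize(cv2.cvtColor(capture('scene'),cv2.COLOR_RGB2BGR)[110:230,220:380],None,fx=5,fy=5,interpolation=2))
im=cv2.imread("pics/w3.png").astype(int)
m=(im[...,2]>120)&(im[...,1]<70)&(im[...,0]<70)
m[:,290:]=0
c=cam('wrist',s)
def mid(r): k=np.where(m[r])[0]; return ((k.min()+k.max())/2,r)
rs=np.where(m.sum(1)>15)[0];print(rs.min(),[(r,mid(r)[0]) for r in (rs.min()+4,150,180,210)])
P=unproj(c,[mid(rs.min()+5),mid(205),mid(rs.min()+1)],111)
d=P[1]-P[0];d/=np.linalg.norm(d);print(np.degrees(np.arctan2(d[1],d[0])),P[2]+65*d)
E
```

```text
time_s: 5.1
tool_pos: [457.5, 163.2, 218.5]
tool_rot: [-0.585, 0.587, -0.396, 0.395]
wrist_force: [0.2, 0.0, 0.4]
width: 58.6
pos [457.5 163.2 218.5] yaw 22.01 shift [1.000e-01 1.385e+02 1.500e+00] turn_y 0.003 tilt [-3.0e-04 -1.0e+00 -3.3e-03] t 5.1 w 58.63193391757125 F [0.2 0.  0.4]
112 [(np.int64(116), np.float64(254.5)), (150, np.float64(255.0)), (180, np.float64(255.0)), (210, np.float64(254.5))]
-67.91583438349139 [458.5309343  162.28857165 111.        ]
```

View pics/w3.png

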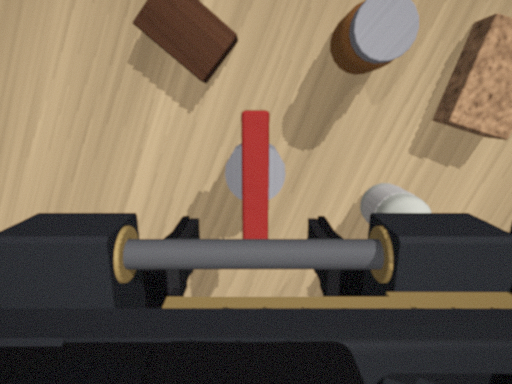

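View pics/s3.png

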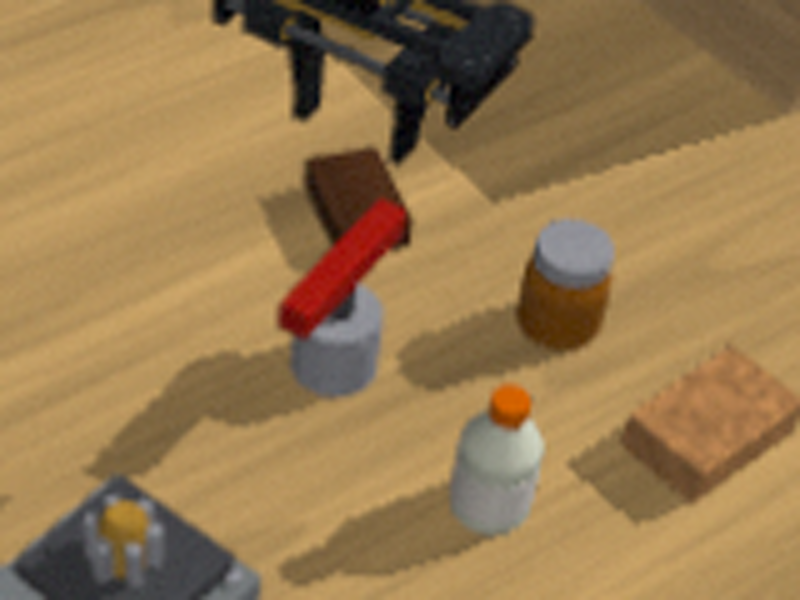

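The key still stands where it was, undisturbed. I'll descend with the fingers part-open and give them a full call to close.

```bash
python3 -m creep '[[80,[0.0005,0.045,0.0015],[0,0,0]],[80,[0,0.045,0],[0,0,0]],[80,[0,0.033,0],[0,0,0]],[80,[0,0.015,0],[0,0,0]],[80,[0,0,0],[0,0,0]],[255,[0,0,0],[0,0,0]],[255,[0,0,0],[0,0,0]],[255,[0,0,0],[0,0,0]]]' 55; python3 -m creep '[[255,[0,0,0],[0,0,0]],[255,[0,0,0],[0,0,0]],[255,[0,0,0],[0,0,0]],[255,[0,0,0],[0,0,0]],[255,[0,0,0],[0,0,0]],[255,[0,0,0],[0,0,0]],[255,[0,0,0],[0,0,0]],[255,[0,0,0],[0,0,0]]]'; python3 - <<'E'
from h import *
need(458.5,163.5,80,21.84)
E
```

```text
time_s: 6.0
tool_pos: [460.9, 164.2, 83.3]
tool_rot: [0.587, -0.586, 0.395, -0.396]
wrist_force: [-0.6, -0.3, 0.4]
width: 43.8
time_s: 6.8
tool_pos: [459.8, 163.6, 82.4]
tool_rot: [-0.586, 0.587, -0.395, 0.395]
wrist_force: [-2.9, -1.8, 5.4]
width: 24.2
pos [459.8 163.6  82.4] yaw 22.0 shift [-0.4  2.5 -1.3] turn_y 0.003 tilt [ 7.e-04 -1.e+00 -7.e-04] t 6.8 w 24.156481189108707 F [-2.9 -1.8  5.4]
```

```bash
python3 -m creep '[[255,[0,-0.02,0],[0,0,0]],[255,[0,-0.045,0],[0,0,0]],[255,[0,-0.045,0],[0,0,0]],[255,[0,-0.015,0],[0,0,0]],[255,[0,0,0],[0,0,0]],[255,[0,0,0],[0,0,0]],[255,[0,0,0],[0,0,0]],[255,[0.02,0,0],[0,0,0]]]'; python3 - <<'E'
from h import *
need(560.3,-73.5,207,18.5)
E
```

```text
time_s: 7.6
tool_pos: [465.5, 147.6, 205.5]
tool_rot: [-0.587, 0.588, -0.395, 0.392]
wrist_force: [-0.2, -0.3, -5.0]
width: 23.5
pos [465.5 147.6 205.5] yaw 22.31 shift [240.5  -2.2   3.8] turn_y 0.067 tilt [-0.0027 -1.     -0.0028] t 7.6 w 23.502759666827718 F [-0.2 -0.3 -5. ]
```

```bash
python3 -m creep '[[255,[0.04,0,0.001],[0,0,0]],[255,[0.045,0,0.001],[0,0,0]],[255,[0.045,0,0.001],[0,0,0]],[255,[0.045,0,0.001],[0,0,0]],[255,[0.04,0,0],[0,0,0]],[255,[0.024,0,0],[0,0.061,0]],[255,[0,0,0],[0,0,0]],[255,[0,0,0],[0,0,0]]]'; python3 - <<'E'
from h import *
need(560.3,-73.5,207,18.5)
for n in ('top','wrist','scene'):
    cv2.imwrite(f"pics/{n}4.png",cv2.cvtColor(capture(n),cv2.COLOR_RGB2BGR))
a=cv2.imread('pics/top4.png')[135:215,220:330];cv2.imwrite('pics/a4.png',cv2.resize(a,None,fx=7,fy=7,interpolation=2))
a=cv2.imread('pics/scene4.png')[140:260,170:330];cv2.imwrite('pics/b4.png',cv2.resize(a,None,fx=5,fy=5,interpolation=2))
E
```

```text
time_s: 8.4
tool_pos: [560.0, -74.1, 205.6]
tool_rot: [-0.574, 0.574, -0.415, 0.412]
wrist_force: [0.2, 0.4, -5.3]
width: 23.8
pos [560.  -74.1 205.6] yaw 18.46 shift [-0.5 -1.4  0.5] turn_y -0.001 tilt [-0.0027 -1.     -0.0023] t 8.4 w 23.79725352470463 F [ 0.2  0.4 -5.3]
```

View pics/a4.png

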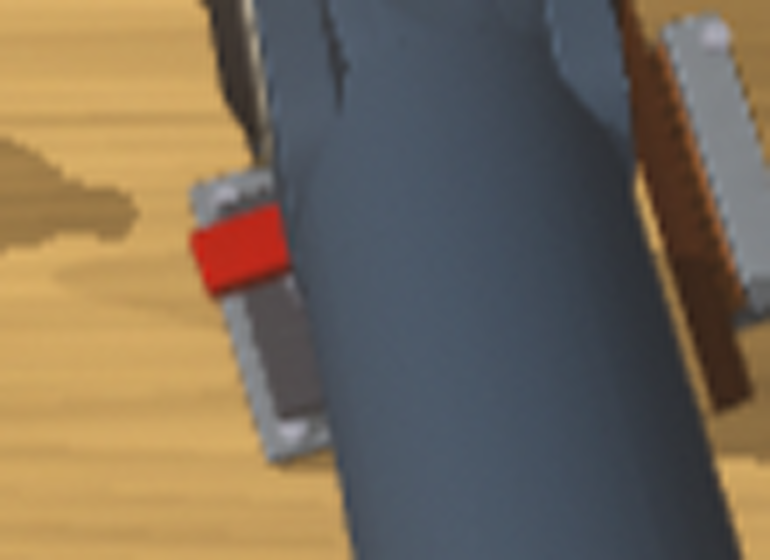

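View pics/b4.png

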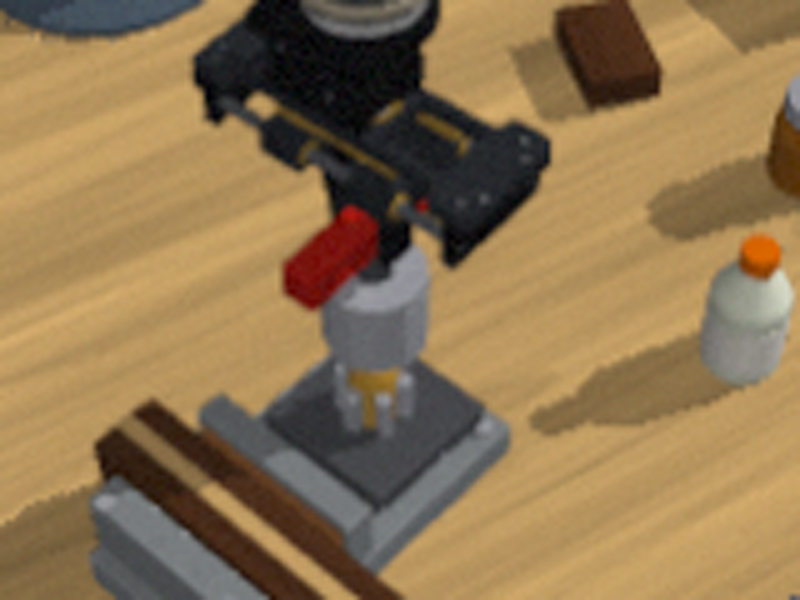

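View pics/wrist4.png

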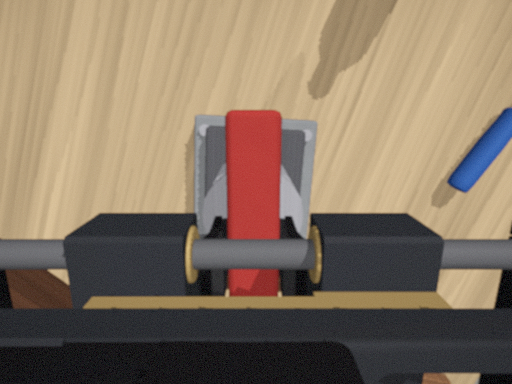

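```bash
python3 - <<'E'
from h import *
s=sense();c=cam('wrist',s)
im=cv2.imread("pics/wrist4.png").astype(int)
m=(im[...,2]>120)&(im[...,1]<70)&(im[...,0]<70)
rs=np.where(m[:,254])[0];print(rs.min())
k=lambda r:(np.where(m[r])[0].min()+np.where(m[r])[0].max())/2
zt=s['tool_pos'][2]+28.6
P=unproj(c,[(k(120),120),(k(200),200),(k(115),rs.min()-.3)],zt)
d=P[1]-P[0];d/=np.linalg.norm(d);ctr=P[2]+65*d
print(np.degrees(np.arctan2(d[1],d[0])),ctr,toolR(s).T@(ctr-s['tool_pos']))
# top cam: end corners of bar
q=unproj(cam('top'),crop([(192,236),(214,297)],7,(220,135)),zt);print(q,q.mean(0)+65*d)
# scene: axis by socket edges; project expected
cs=cam('scene')
for z in (56,0):
  Rm=toolR(s);b=s['tool_pos'].copy();b[2]=b[2]-82.4+z
  lat=cs[2][0];lat=lat*[1,1,0];lat/=np.linalg.norm(lat)
  print(z,(proj(cs,[b-32*lat,b,b+32*lat])+.5-[170,140])*5)
print('stub top',(proj(cs,[[560.3,-73.5,96]])+.5-[170,140])*5)
E
```

```text
111
-71.31645753258694 [558.97952619 -71.62267046 235.30597273] [ -1.35867092 -28.59768754  -0.87189483]
[[548.22772711  -8.81361481 235.30597273]
 [525.74692966 -16.72305834 235.30597273]] [557.80948704 -74.34298808 235.30597273]
56 [[315.61570372 272.18670187]
 [370.79539318 272.28224249]
 [426.00002195 272.38353198]]
0 [[319.71243983 333.01116531]
 [372.7277355  333.11574846]
 [425.76498039 333.21482984]]
stub top [[372.48127086 362.78505902]]
```

```bash
python3 - <<'E'
import cv2
a=cv2.imread('pics/scene4.png')[180:235,225:270];cv2.imwrite('pics/b5.png',cv2.resize(a,None,fx=11,fy=11,interpolation=cv2.INTER_LINEAR))
E
```

```text
(no output)
```

View pics/b5.png

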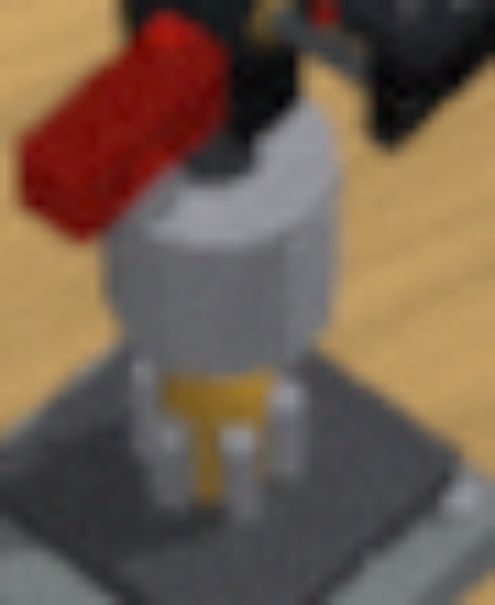

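```bash
python3 -m creep '[[255,[0.001,0.02,0.0005],[0,0,0]],[255,[0,0.013,0],[0,0,0]],[255,[0,0.004,0],[0,0,0]],[255,[0,0.003,0],[0,0,0]],[255,[0,0.002,0],[0,0,0]],[255,[0,0.002,0],[0,0,0]],[255,[0,0.002,0],[0,0,0]],[255,[0,0,0],[0,0,0]]]'; python3 - <<'E'
from h import *
need(560.3,-73.5,132,18.5)
print(sense()['moment'])
E
```

```text
time_s: 9.35
tool_pos: [561.6, -75.6, 161.1]
tool_rot: [-0.574, 0.574, -0.413, 0.413]
wrist_force: [-0.4, 0.3, -4.6]
width: 23.9
pos [561.6 -75.6 161.1] yaw 18.5 shift [-2.4 29.1 -0.5] turn_y 0.0 tilt [ 1.e-04 -1.e+00 -0.e+00] t 9.35 w 23.929843317710304 F [-0.4  0.3 -4.6]
[ 0.02179908 -0.08798671 -0.00242344]
```

No contact force and already 5 mm below the tooth tops, so it's engaging.

```bash
python3 -m creep '[[255,[0,0.003,0],[0,0,0]],[255,[0,0.004,0],[0,0,0]],[255,[0,0.005,0],[0,0,0]],[255,[0,0.005,0],[0,0,0]],[255,[0,0.005,0],[0,0,0]],[255,[0,0.003,0],[0,0,0]],[255,[0,0.002,0],[0,0,0]],[255,[0,0,0],[0,0,0]]]'; python3 - <<'E'
from h import *
need(560.3,-73.5,132,18.5)
print(sense()['moment'])
E
```

```text
time_s: 10.15
tool_pos: [561.5, -75.6, 133.8]
tool_rot: [-0.574, 0.574, -0.413, 0.413]
wrist_force: [0.2, 0.1, -4.7]
width: 23.4
pos [561.5 -75.6 133.8] yaw 18.51 shift [-2.3  1.8 -0.4] turn_y 0.0 tilt [-2.e-04 -1.e+00 -4.e-04] t 10.15 w 23.446921988401357 F [ 0.2  0.1 -4.7]
[ 0.02713353 -0.13573037 -0.02745211]
```

```bash
python3 -m creep '[[255,[0,0.001,0],[0,0,0]],[255,[0,0.001,0],[0,0,0]],[255,[0,0.001,0],[0,0,0]],[255,[0,0,0],[0,0,0]],[255,[0,0,0],[0,0,0]],[255,[0,0,0],[0,0,0]],[255,[0,0,0],[0,0,0]],[255,[0,0,0],[0,0,0]]]'; python3 - <<'E'
from h import *
need(560.3,-73.5,132,18.5)
print(sense()['moment'])
n='scene'
a=cv2.cvtColor(capture(n),cv2.COLOR_RGB2BGR)[170:245,215:285];cv2.imwrite('pics/b6.png',cv2.resize(a,None,fx=8,fy=8,interpolation=2))
E
```

```text
time_s: 10.95
tool_pos: [561.8, -75.7, 132.4]
tool_rot: [-0.574, 0.574, -0.413, 0.414]
wrist_force: [-4.1, -0.6, 6.9]
width: 23.6
pos [561.8 -75.7 132.4] yaw 18.5 shift [-2.5  0.4 -0.8] turn_y -0.0 tilt [ 1.e-03 -1.e+00  3.e-04] t 10.95 w 23.638999893357024 F [-4.1 -0.6  6.9]
[-0.0467466   0.82207699  0.07453311]
```

View pics/b6.png

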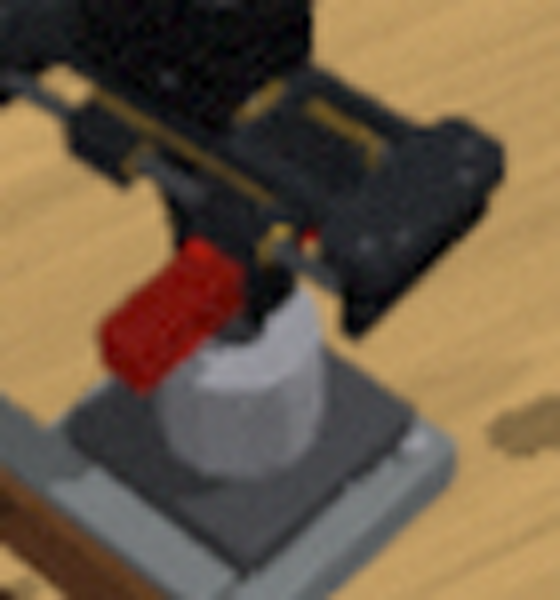

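Home: the tool is at 132.4 (82.4 + 50) and the rim is pressing with about 12 N. Turning clockwise (+y).

```bash
python3 -m creep '[[255,[0,0,0],[0,0.05,0]],[255,[0,0,0],[0,0.08,0]],[255,[0,0,0],[0,0.08,0]],[255,[0,0,0],[0,0.08,0]],[255,[0,0,0],[0,0.08,0]],[255,[0,0,0],[0,0.08,0]],[255,[0,0,0],[0,0.05,0]],[255,[0,0,0],[0,0,0]]]'; python3 - <<'E'
from h import *
need(560.3,-73.5,132,18.5)
s=sense();print(s['moment'],s['joints'])
E
```

```text
time_s: 11.8
tool_pos: [560.8, -75.9, 132.5]
tool_rot: [-0.453, 0.455, -0.542, 0.542]
wrist_force: [-6.3, -0.7, 8.9]
width: 23.6
pos [560.8 -75.9 132.5] yaw -10.09 shift [-2.3  0.5 -0.9] turn_y -0.499 tilt [ 0.0023 -1.     -0.001 ] t 11.8 w 23.60750649593945 F [-6.3 -0.7  8.9]
[-0.23617108  1.35624517  0.31178236] [ 0.40069688  0.42722286 -0.44057242  1.86925221  0.23093989  0.89634832
 -0.32683654]
```

```bash
python3 -m creep '[[255,[-0.001,0,-0.0008],[0,0.05,0]],[255,[0,0,0],[0,0.08,0]],[255,[0,0,0],[0,0.08,0]],[255,[0,0,0],[0,0.08,0]],[255,[0,0,0],[0,0.05,0]],[255,[0,0,0],[0,0.03,0]],[255,[0,0,0],[0,0,0]],[255,[0,0,0],[0,0,0]]]'; python3 - <<'E'
from h import *
need(560.3,-73.5,132,18.5)
s=sense();print(s['moment'],s['joints'])
a=cv2.cvtColor(capture('scene'),cv2.COLOR_RGB2BGR)[160:280,170:330];cv2.imwrite('pics/b7.png',cv2.resize(a,None,fx=5,fy=5,interpolation=2))
E
```

```text
time_s: 12.6
tool_pos: [560.2, -75.8, 132.5]
tool_rot: [-0.346, 0.348, -0.616, 0.617]
wrist_force: [-5.8, -2.7, 8.3]
width: 23.3
pos [560.2 -75.8 132.5] yaw -31.28 shift [-2.   0.5 -1.1] turn_y -0.869 tilt [ 3.3e-03 -1.0e+00  4.0e-04] t 12.6 w 23.300765656372537 F [-5.8 -2.7  8.3]
[-0.61272987  1.36815193  0.37197018] [ 0.33613328  0.41387726 -0.35649537  1.87450498  0.18601016  0.88650231
 -0.65694808]
```

View pics/b7.png

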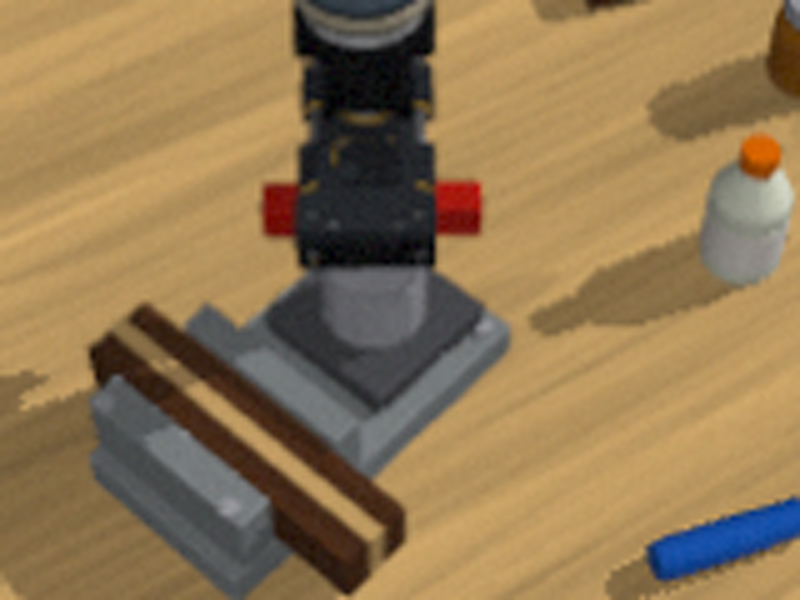

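The jaw has moved up to the blank and the key turns with the tool while staying home. Continuing in smaller steps until the stop.

```bash
python3 -m creep '[[255,[-0.001,0,-0.0005],[0,0.04,0]],[255,[0,0,0],[0,0.04,0]],[255,[0,0,0],[0,0.04,0]],[255,[0,0,0],[0,0.04,0]],[255,[0,0,0],[0,0.03,0]],[255,[0,0,0],[0,0.01,0]],[255,[0,0,0],[0,0,0]],[255,[0,0,0],[0,0,0]]]'; python3 - <<'E'
from h import *
need(560.3,-73.5,132,18.5)
s=sense();print(s['moment'],s['joints'])
E
```

```text
time_s: 13.45
tool_pos: [560.2, -75.2, 132.5]
tool_rot: [-0.284, 0.286, -0.646, 0.648]
wrist_force: [-6.6, -4.3, 8.4]
width: 23.7
pos [560.2 -75.2 132.5] yaw -42.44 shift [-1.3  0.5 -1.1] turn_y -1.064 tilt [ 0.0047 -1.      0.0022] t 13.45 w 23.682912443163847 F [-6.6 -4.3  8.4]
[-0.89714557  1.43742812  1.47194946] [ 0.29971356  0.40814102 -0.31194383  1.87675826  0.16485342  0.88258583
 -0.83421773]
```

```bash
python3 -m creep '[[255,[0,0,0],[0,0.02,0]],[255,[0,0,0],[0,0.02,0]],[255,[0,0,0],[0,0.02,0]],[255,[0,0,0],[0,0.01,0]],[255,[0,0,0],[0,0,0]],[255,[0,0,0],[0,0,0]],[255,[0,0,0],[0,0,0]],[255,[0,0,0],[0,0,0]]]'; python3 - <<'E'
from h import *
need(560.3,-73.5,132,18.5)
s=sense();print(s['moment'],s['joints'])
for n in ('top','scene'):
    cv2.imwrite(f"pics/{n}8.png",cv2.cvtColor(capture(n),cv2.COLOR_RGB2BGR))
a=cv2.imread('pics/scene8.png')[180:290,180:300];cv2.imwrite('pics/b8.png',cv2.resize(a,None,fx=5,fy=5,interpolation=2))
E
```

```text
time_s: 14.25
tool_pos: [560.6, -74.6, 132.6]
tool_rot: [-0.262, 0.264, -0.655, 0.658]
wrist_force: [-5.6, -3.2, 7.5]
width: 24.7
pos [560.6 -74.6 132.6] yaw -46.3 shift [-0.6  0.6 -1. ] turn_y -1.131 tilt [ 0.0039 -1.      0.0029] t 14.25 w 24.70904202007269 F [-5.6 -3.2  7.5]
[-0.65643458  1.34025802  2.04543404] [ 0.2873114   0.40645658 -0.29703057  1.87735666  0.15688355  0.88059906
 -0.89532492]
```

View pics/b8.png

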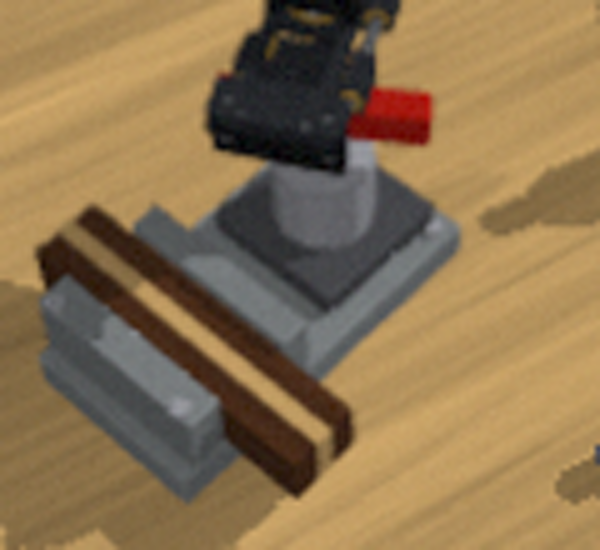

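The moment about z rose from 0.37 to 2.05 N m with little extra turn, so it's on the end stop. I'll ease the twist slightly, release, and go straight up.

```bash
python3 -m creep '[[255,[0,0,0],[0,-0.03,0]],[255,[0,0,0],[0,0,0]],[0,[0,0,0],[0,0,0]],[0,[0,0,0],[0,0,0]],[0,[0,0,0],[0,0,0]],[0,[0,0,0],[0,0,0]],[0,[0,0,0],[0,0,0]],[0,[0,0,0],[0,0,0]]]'; python3 -m creep '[[0,[0,0,0],[0,0,0]],[0,[0,0,0],[0,0,0]],[0,[0,0,0],[0,0,0]],[0,[0,-0.01,0],[0,0,0]],[0,[0,-0.03,0],[0,0,0]],[0,[0,-0.04,0],[0,0,0]],[0,[0,-0.04,0],[0,0,0]],[0,[0,-0.04,0],[0,0,0]]]'; python3 -m creep '[[0,[0,0,-0.045],[0,0,0]],[0,[0,0,-0.045],[0,0,0]],[0,[0,0,0],[0,0,0]],[0,[0,0,0],[0,0,0]],[0,[0,0,0],[0,0,0]],[0,[0,0,0],[0,0,0]],[0,[0,0,0],[0,0,0]],[0,[0,0,0],[0,0,0]]]'; python3 - <<'E'
from h import *
need(560.3,-73.5,132,18.5)
for n in ('top','scene','wrist'):
    cv2.imwrite(f"pics/{n}9.png",cv2.cvtColor(capture(n),cv2.COLOR_RGB2BGR))
a=cv2.imread('pics/scene9.png')[165:285,180:300];cv2.imwrite('pics/b9.png',cv2.resize(a,None,fx=5,fy=5,interpolation=2))
E
```

```text
time_s: 15.15
tool_pos: [561.2, -73.3, 131.1]
tool_rot: [-0.27, 0.27, -0.653, 0.653]
wrist_force: [-0.2, 0.2, 0.3]
width: 64.5
time_s: 15.95
tool_pos: [560.9, -73.3, 293.7]
tool_rot: [-0.27, 0.27, -0.653, 0.654]
wrist_force: [0.1, -1.2, -0.4]
width: 86.9
time_s: 16.75
tool_pos: [497.8, -10.1, 290.8]
tool_rot: [0.27, -0.27, 0.654, -0.653]
wrist_force: [0.6, -0.4, -0.1]
width: 87.1
pos [497.8 -10.1 290.8] yaw -45.15 shift [  0.4 158.8  89.1] turn_y -1.111 tilt [ 2.e-04 -1.e+00 -5.e-04] t 16.75 w 87.12001990691012 F [ 0.6 -0.4 -0.1]
```

View pics/b9.png

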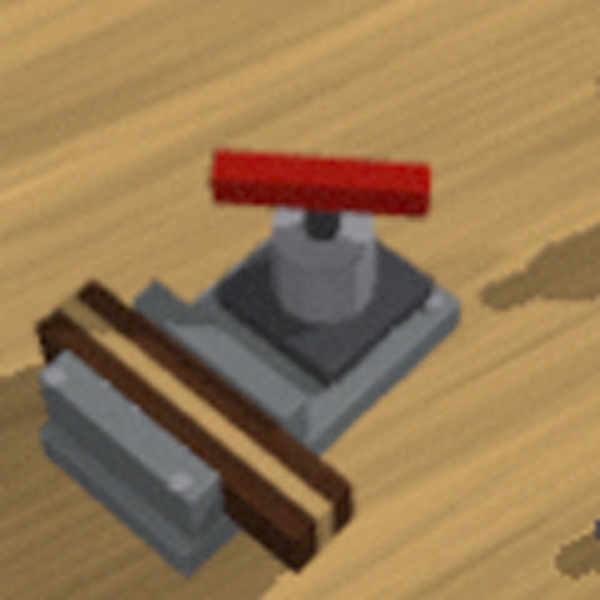

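View pics/top9.png

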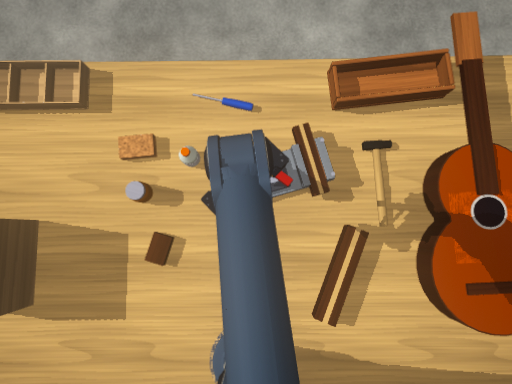

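View pics/wrist9.png

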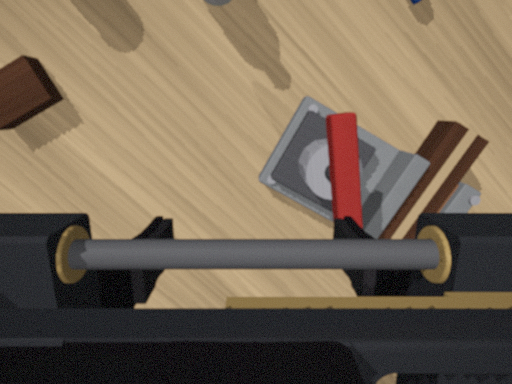

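```bash
python3 - <<'E'
from h import *
s=sense();c=cam('wrist',s)
im=cv2.imread("pics/wrist9.png").astype(int)
m=(im[...,2]>110)&(im[...,1]<70)&(im[...,0]<70)
k=lambda r:(np.where(m[r])[0].min()+np.where(m[r])[0].max())/2
rs=np.where(m.sum(1)>12)[0]; r0=rs.min();print(r0)
P=unproj(c,[(k(130),130),(k(205),205),(k(r0+2),r0)],161)
d=P[1]-P[0];d/=np.linalg.norm(d);print(np.degrees(np.arctan2(d[1],d[0])),P[2]+65*d)
def z(n,y0,y1,x0,x1,f,o):
    a=cv2.imread(f'pics/{n}.png')[y0:y1,x0:x1];cv2.imwrite(f'pics/{o}.png',cv2.resize(a,None,fx=f,fy=f,interpolation=2))
z('wrist9',85,245,250,500,3,'z1');z('scene9',215,285,185,255,8,'z2')
E
```

```text
114
-127.6288089802695 [556.88419978 -73.13162891 161.        ]
```

View pics/z1.png

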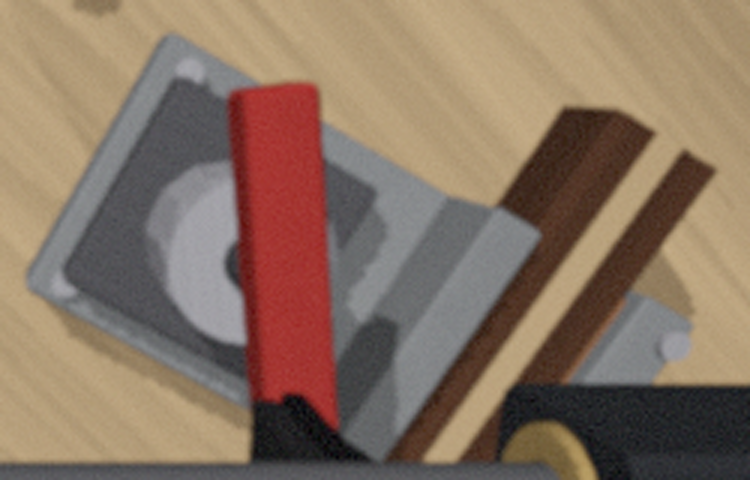

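View pics/z2.png

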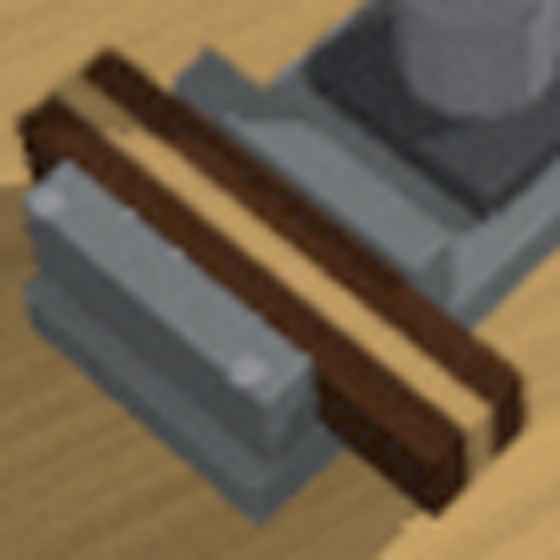

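```bash
python3 - <<'E'
from h import *
np.set_printoptions(precision=1,suppress=True)
c=cam('wrist',sense())
p=lambda l,z:unproj(c,crop(l,3,(250,85)),z)
# base plate corners z30 for yaw
b=p([(170,35),(30,275)],30);print('plate',b,np.linalg.norm(b[0]-b[1]))
f=p([(540,237),(392,455)],79);r=p([(500,207)],79);x=p([(632,295),(578,380)],80);bl=p([(653,132),(715,170)],70)
e=f[1]-f[0];print('yaw from jaw',np.degrees(np.arctan2(e[1],e[0])))
st=np.array([560.5,-73.5])
for a in (14,15,16):
  u=np.radians(a);Y=np.array([-np.sin(u),np.cos(u)]);X=np.array([np.cos(u),np.sin(u)])
  for nme,q in (('plate',b),('jawfront',f),('jawrear',r),('fixed',x),('blank',bl)):
    print(a,nme,(q[:,:2]-st)@Y,(q[:,:2]-st)@X)
# top0 start jaw
t=lambda l,z:unproj(cam('top'),crop(l,8,(240,140)),z)
for nme,q in (('start front',t([(432,40),(535,372)],79)),('start rear',t([(380,60),(480,385)],79)),('fixed in',t([(688,310)],80)),('fixed out',t([(760,295)],80)),('plate',t([(60,172),(148,488)],30))):
  u=np.radians(15);Y=np.array([-np.sin(u),np.cos(u)]);print(nme,(q[:,:2]-st)@Y)
E
```

```text
plate [[603.4  -0.1  30. ]
 [487.4 -32.   30. ]] 120.25756980997441
yaw from jaw -163.18895789480885
14 plate [60.9 58. ] [ 59.3 -60.9]
14 jawfront [-101.7 -106.8] [ 64.6 -40.5]
14 jawrear [-80.6] [66.]
14 fixed [-147.6 -152. ] [64.8 25.6]
14 blank [-118.6 -149.5] [121.9 123. ]
15 plate [59.8 59. ] [ 60.4 -59.9]
15 jawfront [-102.8 -106.1] [ 62.8 -42.4]
15 jawrear [-81.8] [64.5]
15 fixed [-148.8 -152.4] [62.2 23. ]
15 blank [-120.7 -151.7] [119.8 120.4]
16 plate [58.8 60.1] [ 61.4 -58.8]
16 jawfront [-103.9 -105.4] [ 61.  -44.2]
16 jawrear [-82.9] [63.1]
16 fixed [-149.8 -152.8] [59.6 20.3]
16 blank [-122.7 -153.7] [117.7 117.7]
start front [-89.5 -91.5]
start rear [-68.6 -70.6]
fixed in [-152.4]
fixed out [-179.6]
plate [57.7 57.4]
```

```bash
python3 - <<'E'
from station import *
print(finish_job(), sense()['time_s'])
E
```

```text
the job is handed in; nothing more can be done
the job is handed in; nothing more can be done
```

I slid the key fully home over the stub, turned it clockwise until it hit the end stop, let go and handed the job in. `finish_job()` reports no verdict, so the result below rests on my own checks. The last clock reading before hand-in was about 17 s of the 42 s allowed.

**What went wrong on the way:** on my first grasp I lifted before the fingers had closed, and they slid off above the bar. The key stayed standing in place, and the second grasp held at 24 mm opening.

**Last checks:**
- **Key home:** with the tool at 132.4 mm, the key's rim pressed on the housing with about 12 N. That is the height expected for a key fully home. The pictures after release show it still upright on the stub.
- **Jaw closed:** the turning moment rose from 0.37 to 2.05 N m with little extra turn. The jaw face measures about 104 mm from the stub axis, which is the closed position. That measurement is only good to 1–2 mm, so the end stop rests mainly on the rise in moment.
- **Blank and other things:** the blank lies flat between the jaws, its middle within about 10 mm of theirs. In the last top view the other objects are where they started.
- **Robot clear:** the open gripper is about 290 mm above the bench and to one side of the vise.

**Disagreements:**
- **Bar angle:** the released bar is about 8° short of the tool's final angle. I put that down to the bar twisting in the grip against the stop.
- **Key position:** a last wrist-camera estimate of the bar's centre came out about 3.5 mm off the stub axis. The view was oblique and partly hidden, and a key that far down the splines cannot be that far off.

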